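Pull the bun tray forward with the tray hook

TASK

Take the yellow-handled hook from its stand, hook it over the front lip of the black bun tray deep under the wire shelf, and drag the tray forward until it stands square and snug against the orange bumper behind the front rail; only the hook may touch the tray. Pull gently: the bumper is springy and set at an unknown depth, so feel for it, do not press it hard, and leave the tray resting against it. Then lay the hook back on its stand, let go, and leave the cups, jar and dish where they are.

Things in the scene. Friction and masses are not known exactly. Their poses are not given: they have to be found in the camera images.
- hook: Tray hook, 0.25 kg. Yellow handle 110 x 24 x 26 mm (length, width, height), origin at its centre, x along it towards the blade, z up. Grip it at the origin across its width (y). A steel rod 8 mm thick runs level from the handle to 180 mm ahead of the origin; there the blade hangs down. Centre of mass about 20 mm ahead of the origin.
- hook_blade (a point): Middle of the bottom edge of the hook's upright steel blade: 180 mm ahead of the hook's origin and 45 mm below it. The blade is 4 mm thick (x), 40 mm wide (y) and 30 mm high, its top 15 mm below the hook's origin.
- rest: The hook's stand, fixed: foot 130 x 80 mm, origin under its centre. Two forked supports, 16 mm long, 42 mm either side of the centre along x, 68 mm free between them. Handle in place: underside 75 mm up, hook origin 88 mm above this origin, hook x along stand x, blade beyond the +x end. Prongs 38 mm apart inside, rising 12 mm above the seat.
- case: Open pastry display case, fixed. Origin: middle of its front edge, underside; x points deeper into the case, away from the robot, z up. Dark steel deck 360 deep (x) by 440 wide (y) mm, top 30 mm up. A wire shelf covers it from x = 86 mm to the back, 176 to 188 mm above the origin, on four posts at y = +-213 mm; no room for the gripper under or through it.
- stop: Aluminium front rail, fixed on the deck along the case's front edge: 10 mm thick (x), 400 mm wide, 22 mm high. Origin on the deck, middle of the case's front edge; axes as the case. It carries an orange bumper strip, 240 mm wide, 3 to 21 mm above the deck, parallel to the rail, whose far face at rest stands 24 to 60 mm deeper than this origin; the setting is not measured.
- tray: Black bun tray, loose on the deck, 150 x 150 x 30 mm high, open on top, about 0.65 kg (mass and friction vary; dragging takes some 2 to 7 N). Origin: under the middle of the front wall's outer face, at the underside; x points deeper into the case, z up. Starts with this point 130 to 160 mm behind the case's front edge.
- lip (a point): Top of the tray's front wall (the lip to hook), middle of its outer face, 30 mm above the tray's underside. Walls and floor 4 mm thick; the first 45 mm behind the lip's inner face are free of buns.
- bumper_mount (a point): On the rail, 12 mm above the deck, at the middle of its far face (x = 10 mm from the rail's origin), behind which the bumper stands. The bumper is sprung: it gives 1 mm for each 2.5 N, over 9 mm, and pushes back. More than 12 N between tray and bumper spoils the pastries, more than 22 N between hook and tray too.
- cups: Stack of white paper cups, 64 mm across, 85 mm high, loose on the deck beside the tray; origin under its centre. Leave alone.
- jar: Amber jar, 60 mm across, 90 mm high, loose on the deck; origin under its centre. Leave alone.
- dish: White dish with a bun, 64 mm across, about 58 mm high, loose on the deck; origin under its centre. Leave alone.
Not all that is in view belongs to the job. Leave any red look-alike of the rest alone.

How it is judged (in metres and radians):
On the way, in this order (a step that is already met when the one before it is completed fails the run):
1. the hook's blade is behind the tray's front lip and pulls it (contact force between hook and tray above 0.8 N and x of hook_blade in the frame of tray between 0.003 and 0.03 m and z of hook_blade in the frame of tray below 0.026 m and x of tray in the frame of case above 0.07 m), for 0.1 s.
2. the tray is drawn snug against the bumper (over 1.5 N) (contact force between tray and stop above 1.5 N), for 0.2 s.
At the end, for the whole second after the job is handed in: The tray stands flat on the deck, at rest, its lip touching the bumper (over 0.5 N) and square to the case within 0.08 rad; the hook lies upright at rest in its stand (height within 6 mm, about 50 mm along it, yaw within 0.2 rad); nothing is held (x of tray in the frame of case between 0.01 and 0.066 m and contact force between tray and stop above 0.5 N and angle between the x axis of tray and the x axis of case, either way round below 0.08 rad and angle between tray's own z axis and vertical below 0.05 rad and linear speed of each of tray, hook below 0.01 m/s and distance between hook and rest below 0.105 m and z of hook in the frame of rest between 0.083 and 0.094 m and angle between the x axis of hook and the x axis of rest, either way round below 0.2 rad and angle between hook's own z axis and vertical below 0.12 rad).
It fails at once if the tray is pressed against the bumper with more than 12 N (contact force between tray and stop above 12 N).
It fails at once if the hook bears on the tray with more than 22 N (contact force between hook and tray above 22 N).
It fails at once if the gripper or arm touches the tray (contact force between any of the fingers, the arm and tray above 0.3 N).
It fails at once if the tray is tipped or lifted (angle between tray's own z axis and vertical above 0.2 rad or z of tray in the frame of case above 0.05 m).
It fails at once if cups, jar or dish moved more than 15 mm (distance of any of cups, jar, dish from where it was at the start of the episode above 0.015 m).
It also fails if it takes over 64 s, if anything falls off the work surface, if the arm or the gripper's body presses on something with over 40 N, if the wrist force passes 120 N, or if a joint passes its speed limit or range.

ROBOT

A 6-joint arm with a two-finger parallel gripper is mounted at the origin on the work surface. World frame = base frame: x ahead of the robot, y to its left, z up, the work surface at z = 0. Lengths are in mm, angles in degrees, forces in N, time in s.
With the tool pointing down it reaches from about 325 to 875 mm from the base axis. Payload 4.4 kg.
Tool frame: the origin (TCP) lies midway between the tips of the shut fingers; the grasp point (between the pads) lies 19 mm behind it; z points along the fingers, y is the line along which they close (so a half turn about z gives the same grasp; the last joint's range is limited). The gripper opens to 85 mm and grips with 20 to 120 N. Pads are 22 mm wide; open, the fingers measure 114 mm over their backs; the gripper's body (76 mm by 85 mm) begins 54 mm behind the grasp point. The pads swing forward as they close: fully open they stand 13 mm farther back than shut.
Start: joints at [-77.435, 11.837, 88.321, -0, 79.842, -8.623], TCP at [207.81, -536.137, 231.282] pointing down, gripper open.
Joint ranges: [-156.59, 156.59], [-49.26, 127.26], [12.9, 141.05], [-63.56, 243.56], [4.71, 150.69], [-161.64, 161.64]. Speed limits (degrees/s): [159.86, 159.86, 180, 180, 180, 180].

INTERFACE

Orientations are given as [roll, pitch, yaw] about the fixed x, y, z axes, in that order (R = Rz(yaw) Ry(pitch) Rx(roll)).
In Python, from station import status, snapshot, workorder gives the robot as it stands.
- The arm moves only by the tool servo_tool, never from a script. Its argument "targets" is a list of rows, each a list of 7 numbers: the turn, a rotation vector about the tool's x, y, z in rad, then the shift along the tool's x, y, z in m, then the finger opening in m, from 0 to 0.0854. In form: [[wx, wy, wz, tx, ty, tz, gripper], ...]. A call has 1 to 20 rows; each row shifts and turns the commanded pose from where the row before left it, along the tool's axes as they then stand; what a row does not reach is not made up. A row lasts 1/8 s, in which the tool goes at most 62.5 mm and 10.7 degrees, less where a joint would pass 70% of its speed; a pose out of reach is approached as far as the arm can. A call is refused whole if a number of a shift passes 0.0625 or a number of a turn 0.188, either way. A call with a gripper value outside its range is refused whole. The fingers move at their own pace and stop on an object; "newtons" is the grip in N (left out, the last holds). Time passes only in rows, so rows that do not move let the fingers close. It gives the time, the measured TCP pose, the force, the opening and the grip force at its end, in the units of the state.
- status.get_state(): the state, without advancing time (a new reading comes with each control period).
- snapshot(name): name is "side" or "top"; returns a dict with "pixels" (400x640x3 uint8, red, green, blue), "fx", "fy", "cx", "cy" (pixels), "R" (3x3) and "t" (3): a world point X has camera coordinates R X + t. Camera axes: x right, y down, z forward; pixel columns grow to the right and rows downward; lengths in mm; the calibration is good to about 2 mm. A picture is of the moment at which its call begins. There is no depth.
- workorder.sign_off(): hands the job in; it is judged then, once.
The state is a dict: "time_s": time; "joint_pos": joint angles; "dq": joint speeds; "effort": joint torques, N m; "tcp_pos": TCP position; "tcp_rot": TCP orientation; "force": force on the tool from outside, world axes, zero at the start; "moment": the same for the moment, N m; "width": finger opening in mm; "grip_force": force on a finger pad.
Only numpy, scipy, OpenCV 4.12 (cv2) and the standard library are available. Lean on these libraries where they do the work, as an engineer would, in place of code of your own. Each camera call takes 0.05 s, during which the arm holds its last target. There are 200 camera calls.

## Working session

There is one attempt and no reset: what is moved stays moved. The work goes in short steps, Python scripts to look and compute and a tool call to move; the robot and the scene stay as the last step left them, time stands still between calls to the robot, and variables do not carry over. Pictures are saved under pics/ and viewed, at most 10 in all, crops included, and the job is handed in when it is done.

Besides the shell and the picture viewer there is one more tool, called after "Emit:" by a JSON object that holds its "op" and its "data", one argument or row to a line. servo_tool: Moves the arm, as the interface text tells. Its arguments: {"type":"object","properties":{"targets":{"type":"array"},"newtons":{"type":"number"}},"required":["targets"]}

```bash
mkdir -p pics; ls
python3 - <<'E'
from station import status, snapshot
import cv2
for n in("side","top"):
    s=snapshot(n); cv2.imwrite(f"pics/{n}0.png",s["pixels"][:,:,::-1]); print(n,s["fx"],s["fy"],s["cx"],s["cy"],s["R"],s["t"])
print(status.get_state())
E
```

```text
pics
side 456.86221491701883 456.86221491701883 321.482148790107 199.77130465092873 [[-0.96734196 -0.25344973 -0.00357345]
 [-0.12300837  0.48171943 -0.86764931]
 [ 0.22162689 -0.83887402 -0.49716386]] [ 549.83945126   96.44371857 1311.82618142]
top 376.1522449729349 376.1522449729349 323.75680909744 198.36071237583673 [[ 0.01520488 -0.99949461 -0.02791665]
 [-0.9972441  -0.01313117 -0.07301903]
 [ 0.07261555  0.02894996 -0.99693976]] [ 126.2427704   565.85393209 1031.63415228]
{'time_s': 0.1, 'joint_pos': array([-7.74370683e+01,  1.18819452e+01,  8.83967564e+01,  1.28299943e-03,
        7.98422978e+01, -8.62100935e+00]), 'dq': array([ 0.09573122, -0.10278895, -0.3717919 ,  0.02999006, -0.02004654,
       -0.04425636]), 'effort': array([-1.37027814e-04, -3.84092116e+01, -2.92550021e+01, -1.58296443e-04,
        4.81465599e-03,  2.89474019e-05]), 'tcp_pos': array([ 207.64759843, -535.4608945 ,  230.21514676]), 'tcp_rot': array([-1.79880557e+02, -1.93857006e-02,  2.11836932e+01]), 'force': array([0.02139981, 0.70158862, 0.11059169]), 'moment': array([ 0.01403151, -0.03105406, -0.04123841]), 'grip_force': 0.0, 'width': 85.51477799591649}
```

View pics/side0.png

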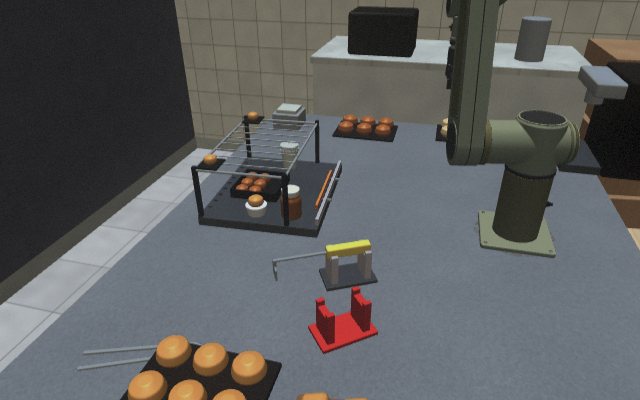

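View pics/top0.png

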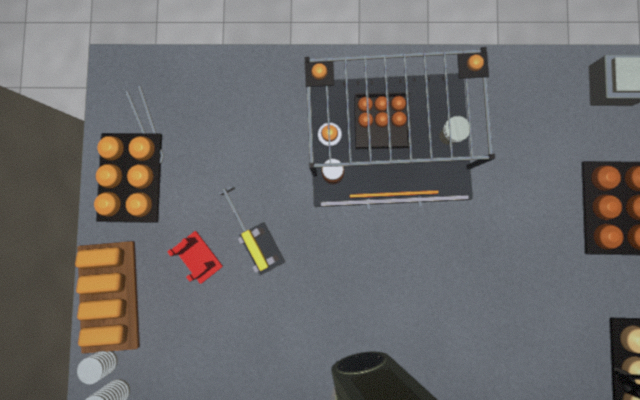

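Candidates for the hook and stand:
- Yellow handle on the grey stand: top (255,250), side (348,250).
- Red look-alike stand, no hook: top (195,257), side (343,318).
- Tongs: top (143,110).

I choose the yellow one. For the tray, the one under the wire shelf is at top (382,120). The others, at (128,178) and (615,208), lie outside the case.

```bash
cat > h.py <<'E'
import numpy as np, cv2
from station import snapshot, status
def ray(s,uv,z):
    uv=np.atleast_2d(np.asarray(uv,float)); R=np.array(s["R"]);t=np.array(s["t"])
    d=np.c_[(uv[:,0]-s["cx"])/s["fx"],(uv[:,1]-s["cy"])/s["fy"],np.ones(len(uv))]@R
    c=-R.T@t
    return c+d*((z-c[2])/d[:,2])[:,None]
def proj(s,X):
    X=np.atleast_2d(X); c=X@np.array(s["R"]).T+s["t"]
    return np.c_[s["fx"]*c[:,0]/c[:,2]+s["cx"],s["fy"]*c[:,1]/c[:,2]+s["cy"]]
def mask(s,lo,hi,roi):
    h=cv2.cvtColor(s["pixels"],cv2.COLOR_RGB2HSV); m=cv2.inRange(h,lo,hi); x0,y0,x1,y1=roi
    o=np.zeros_like(m);o[y0:y1,x0:x1]=m[y0:y1,x0:x1];return o
def rect(s,m,z):
    v,u=np.nonzero(m);P=ray(s,np.c_[u,v],z)[:,:2].astype(np.float32)
    c,wh,a=cv2.minAreaRect(P); b=cv2.boxPoints((c,wh,a))
    return np.round(c,1),np.round(wh,1),round(a,1),P.mean(0).round(1),len(P)
E
python3 - <<'E'
from h import *
T=snapshot("top");S=snapshot("side")
print("handle top",rect(T,mask(T,(22,120,100),(34,255,255),(225,215,290,285)),101))
print("handle side",rect(S,mask(S,(22,120,100),(34,255,255),(300,230,390,270)),95))
print("bumper top",rect(T,mask(T,(5,120,100),(20,255,255),(340,186,450,200)),51))
print("bumper side",rect(S,mask(S,(5,120,80),(20,255,255),(312,165,335,210)),42))
c=cv2.resize(T["pixels"][40:215,300:500],None,fx=4,fy=4,interpolation=cv2.INTER_CUBIC)[:600]
c=cv2.resize(T["pixels"][65:215,300:500],None,fx=4,fy=4,interpolation=cv2.INTER_CUBIC)
c=cv2.convertScaleAbs(c,alpha=1.8); cv2.imwrite("pics/top_case.png",c[:,:,::-1])
a=cv2.resize(T["pixels"][175:285,210:300],None,fx=5,fy=5,interpolation=cv2.INTER_CUBIC);b=cv2.resize(S["pixels"][230:295,265:385],(480,260),interpolation=cv2.INTER_CUBIC)
o=np.zeros((550,800,3),np.uint8);o[:,:450]=a;b=cv2.resize(b,(350,190));o[:190,450:]=b
cv2.imwrite("pics/hook.png",o[:,:,::-1])
E
```

```text
handle top (array([422.7, 309. ]), array([108.6,  26.4]), 29.8, array([422.4, 308.9], dtype=float32), 422)
handle side (array([419. , 318.4]), array([115.1,  49.4]), 29.1, array([419.6, 317.9], dtype=float32), 519)
bumper top (array([577.1, -55.4]), array([ 10.6, 241. ]), 3.5, array([577.5, -59.3], dtype=float32), 314)
bumper side (array([578. , -58.7]), array([ 11.1, 261. ]), 3.9, array([577.2, -48.4], dtype=float32), 116)
```

View pics/top_case.png

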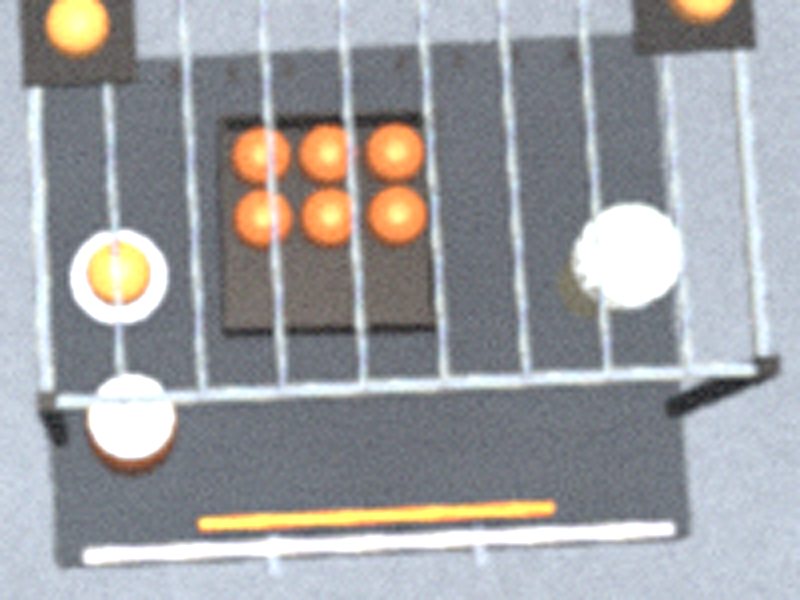

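View pics/hook.png

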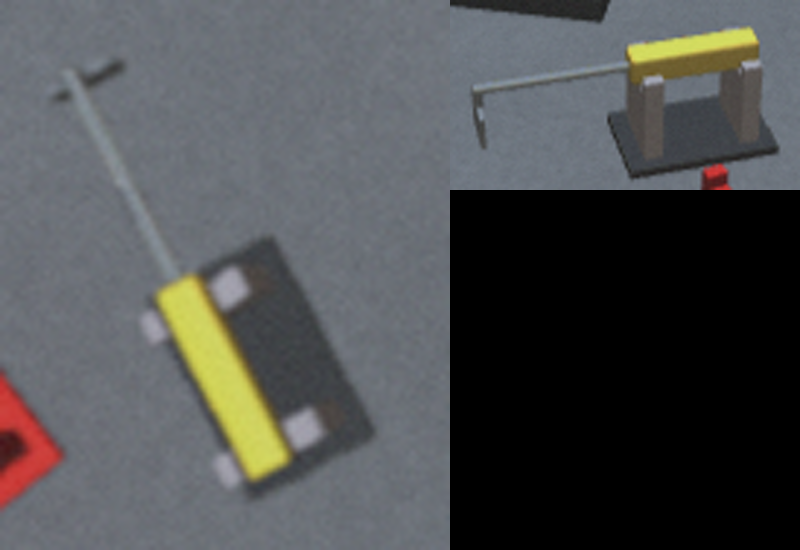

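The crops show the yellow-handled hook seated in the grey stand. Its blade is at top pixel (228,190). The tray's front lip runs from about (355.5,146.5) to (408.5,145.5) in the top view. The jar is at (332,170), the dish at (329,133) and the cups at (457,129), all beside the tray's path.

Run:
```python
from h import *
T=snapshot("top")
f=lambda x,y,z: ray(T,[[300+x/4,65+y/4]],z)[0].round(1)
print("cam",(-np.array(T["R"]).T@T["t"]).round())
for n,x,y,z in [("lipL",222,325,60),("lipR",434,320,60),("botL",222,333,30),("botR",434,329,30),("backL",222,118,60),("backR",425,113,60),("railL",83,561,52),("railR",675,534,52),("deckFL",62,566,30),("deckFR",690,538,30),("shelfL",45,408,182),("shelfR",765,368,182),("jarTop",130,403,120),("cupTop",630,255,115),("bumpL",200,517,51),("bumpR",555,502,51)]:
    print(n,f(x,y,z))
print("blade",ray(T,[[228,190]],75).round(1))
```

```text
cam [ 487.  104. 1073.]
lipL [704.7  48.9  60. ]
lipR [709.5 -94.6  60. ]
botL [705.4  47.2  30. ]
botR [ 709.7 -100.5   30. ]
backL [848.9  50.2  60. ]
backR [853.1 -88.7  60. ]
railL [543.  141.3  52. ]
railR [ 566.6 -257.4   52. ]
deckFL [540.5 156.7  30. ]
deckFR [ 565.7 -275.3   30. ]
shelfL [627.3 160.7 182. ]
shelfR [ 655.7 -265.4  182. ]
jarTop [640.8 110.3 120. ]
cupTop [ 740.8 -208.8  115. ]
bumpL [574.1  62.1  51. ]
bumpR [ 587.4 -177.6   51. ]
blade [[579.3 390.3  75. ]]
```

Emit:
{"op": "servo_tool", "data": {
  "targets": [
    [0,0,-0.15,0,0,0,0.085],
    [0,0,0,0.0383,-0.0282,0,0.085],
    [0,0,0,0.0383,-0.0282,0,0.085],
    [0,0,0,0.0383,-0.0282,0,0.085],
    [0,0,0,0.0383,-0.0282,0,0.085],
    [0,0,0,0.0383,-0.0282,0,0.085],
    [0,0,0,0.0383,-0.0282,0,0.085],
    [0,0,0,0.0383,-0.0282,0,0.085],
    [0,0,0,0.0383,-0.0282,0,0.085],
    [0,0,0,0.0383,-0.0282,0,0.085],
    [0,0,0,0.0383,-0.0282,0,0.085],
    [0,0,0,0.0247,-0.0383,0,0.085],
    [0,0,0,0.0247,-0.0383,0,0.085],
    [0,0,0,0.0247,-0.0383,0,0.085],
    [0,0,0,0.0247,-0.0383,0,0.085],
    [0,0,0,0.0247,-0.0383,0,0.085],
    [0,0,0,0.0247,-0.0383,0,0.085],
    [0,0,0,0.0247,-0.0383,0,0.085],
    [0,0,0,0.0247,-0.0383,0,0.085],
    [0,0,0,0.0247,-0.0383,0,0.085]
  ]
}}

```text
time_s: 2.75
tcp_pos: [421.7, 310.0, 231.3]
tcp_rot: [180.0, -0.0, 29.8]
force: [0.5, -1.0, 0.9]
width: 84.9
grip_force: 0.0
```

Emit:
{"op": "servo_tool", "data": {
  "targets": [
    [0,0,0,0,0,0.04,0.085],
    [0,0,0,0,0,0.04,0.085],
    [0,0,0,0,0,0.04,0.085],
    [0,0,0,0,0,0.03,0.085],
    [0,0,0,0,0,0.014,0.085],
    [0,0,0,0,0,0,0.085]
  ]
}}

```text
time_s: 3.5
tcp_pos: [421.3, 308.1, 66.6]
tcp_rot: [-180.0, 0.1, 29.8]
force: [0.0, -0.8, -0.0]
width: 85.0
grip_force: 0.0
```

Run:
```python
from h import *
T=snapshot("top");S=snapshot("side")
o=np.zeros((560,800,3),np.uint8)
o[:,:400]=cv2.resize(T["pixels"][170:310,210:310],(400,560),interpolation=cv2.INTER_CUBIC)
o[:,400:]=cv2.resize(S["pixels"][160:300,290:390],(400,560),interpolation=cv2.INTER_CUBIC)
cv2.imwrite("pics/grasp.png",o[:,:,::-1]); print(status.get_state()["tcp_pos"])
```

```text
[422.95343407 308.96920102  68.51241809]
```

View pics/grasp.png

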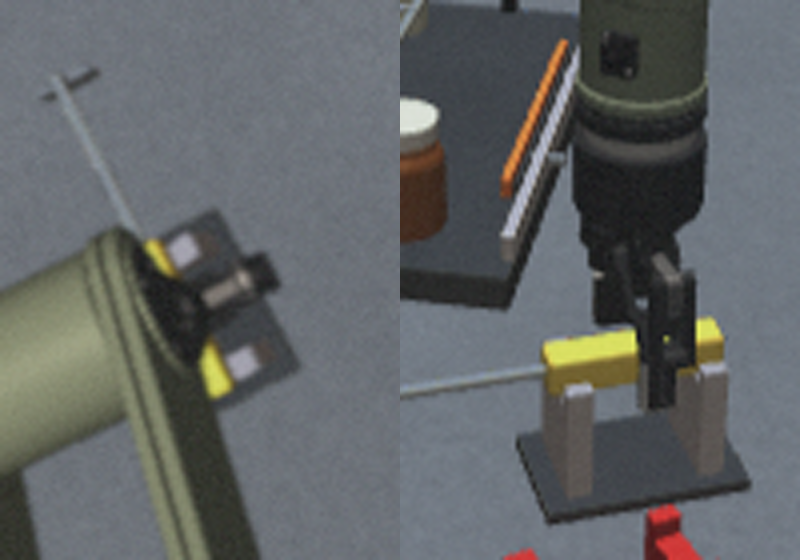

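The picture shows the fingers standing between the two supports with the handle between the pads (side crop around (665,350)). Closing now.

Emit:
{"op": "servo_tool", "data": {
  "targets": [
    [0,0,0,0,0,0,0],
    [0,0,0,0,0,0,0],
    [0,0,0,0,0,0,0],
    [0,0,0,0,0,0,0],
    [0,0,0,0,0,0,0],
    [0,0,0,0,0,0,0],
    [0,0,0,0,0,0,0],
    [0,0,0,0,0,0,0]
  ],
  "newtons": 80
}}

```text
time_s: 4.6
tcp_pos: [422.3, 308.8, 67.9]
tcp_rot: [-180.0, -0.1, 29.8]
force: [-0.5, 0.4, 5.4]
width: 23.1
grip_force: 79.0
```

Emit:
{"op": "servo_tool", "data": {
  "targets": [
    [0,0,0,0,0,-0.02,0],
    [0,0,0,0,0,-0.04,0],
    [0,0,0,0,0,-0.04,0],
    [0,0,0.1152,0,0,0,0],
    [0,0,0.1152,0,0,0,0],
    [0,0,0.1152,0,0,0,0],
    [0,0,0.1152,0,0,0,0],
    [0,0,0,-0.00785,0.0436,0,0],
    [0,0,0,-0.00785,0.0436,0,0],
    [0,0,0,-0.00785,0.0436,0,0],
    [0,0,0,-0.00785,0.0436,0,0],
    [0,0,0,-0.00785,0.0436,0,0],
    [0,0,0,-0.00785,0.0436,0,0],
    [0,0,0,-0.00785,0.0436,0,0],
    [0,0,0,-0.00785,0.0436,0,0],
    [0,0,0,0,0,0,0],
    [0,0,0,0,0,0,0]
  ]
}}

```text
time_s: 6.72
tcp_pos: [378.9, -43.0, 166.4]
tcp_rot: [-179.9, 0.1, 3.3]
force: [0.4, 0.4, -2.6]
width: 23.0
grip_force: 79.4
```

Run:
```python
from h import *
T=snapshot("top");S=snapshot("side")
print(status.get_state()["force"],status.get_state()["tcp_pos"])
o=np.zeros((600,800,3),np.uint8)
o[:,:400]=cv2.resize(T["pixels"][130:280,310:410],(400,600),interpolation=cv2.INTER_CUBIC)
o[:300,400:]=cv2.resize(S["pixels"][120:240,260:420],(400,300),interpolation=cv2.INTER_CUBIC)
for z in (143,188): print(proj(T,[560,-33,z]),proj(S,[560,-33,z]))
cv2.imwrite("pics/pre.png",o[:,:,::-1])
```

```text
[-0.77352878  0.10370862 -1.98110371] [379.28146413 -42.41306678 166.68505099]
[[390.0743265 197.3032055]] [[326.7251548  162.89112541]]
[[392.90559847 195.85123453]] [[326.75714586 149.27007593]]
```

View pics/pre.png

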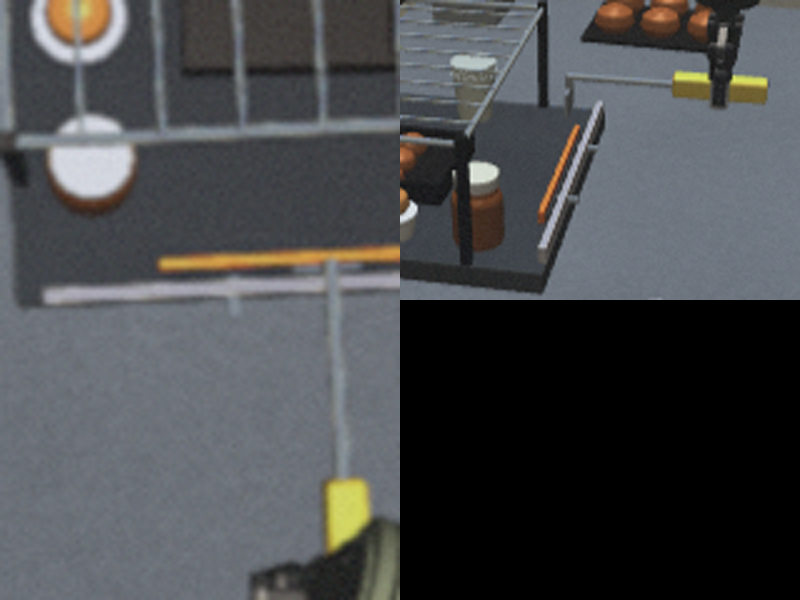

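The picture shows the hook held level and aligned with the case. The rod end is at top pixel (392.5,196), which matches the predicted (392.9,195.9).

Emit:
{"op": "servo_tool", "data": {
  "targets": [
    [0,0,0,0,0,0.02,0],
    [0,0,0,0,0,0.02,0],
    [0,0,0,0,0,0.02,0],
    [0,0,0,0,0,0.008,0],
    [0,0,0,0.0279,0,0,0],
    [0,0,0,0.0279,0,0,0],
    [0,0,0,0.0279,0,0,0],
    [0,0,0,0.0279,0,0,0],
    [0,0,0,0.0279,0,0,0],
    [0,0,0,0.0279,0,0,0],
    [0,0,0,0,0,0,0],
    [0,0,0,0,0,0,0]
  ]
}}

```text
time_s: 8.32
tcp_pos: [546.3, -32.9, 99.0]
tcp_rot: [-180.0, 0.1, 3.4]
force: [0.4, 0.8, -3.2]
width: 22.8
grip_force: 79.4
```

Run:
```python
from h import *
T=snapshot("top");S=snapshot("side")
s=status.get_state();print(s["force"],s["tcp_pos"])
o=np.zeros((600,800,3),np.uint8)
o[:,:400]=cv2.resize(T["pixels"][90:210,340:420],(400,600),interpolation=cv2.INTER_CUBIC)
o[:300,400:]=cv2.resize(S["pixels"][150:222,225:321],(400,300),interpolation=cv2.INTER_CUBIC)
for p in ([727,-23,119],[727,-23,74],[707,-24,60]): print(proj(T,p),proj(S,p))
cv2.imwrite("pics/in.png",cv2.convertScaleAbs(o,alpha=1.5)[:,:,::-1])
```

```text
[ 0.54301784  0.35507317 -1.36722003] [545.81416425 -33.12030247  98.9690373 ]
[[384.93235964 133.06681984]] [[274.29566858 165.56015084]]
[[382.68288923 137.19085195]] [[275.07146791 178.34188569]]
[[382.36349575 145.65564252]] [[281.3325131  182.81507071]]
```

View pics/in.png

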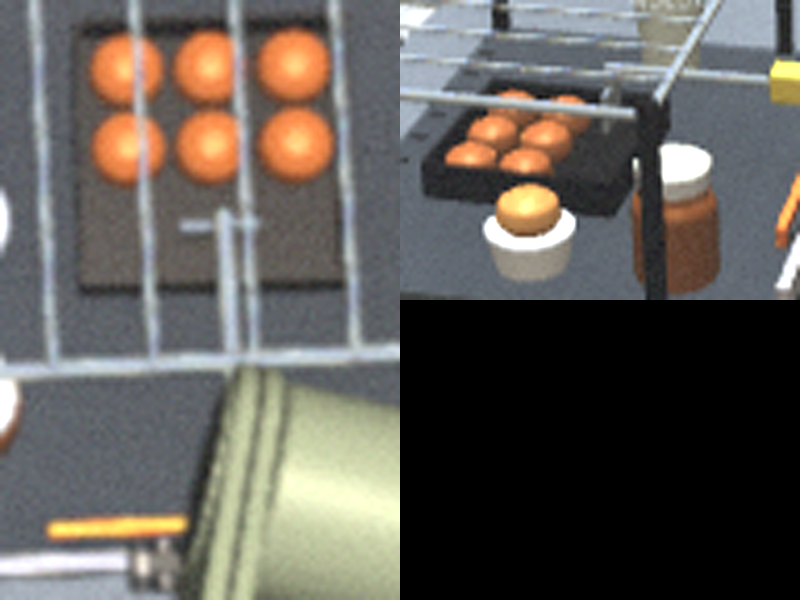

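The picture shows the blade over the bun-free strip behind the lip: blade at top (384,135), lip row about 147. It is near the tray's middle, with 382 as centre. Lowering, then taking up the slack.

Emit:
{"op": "servo_tool", "data": {
  "targets": [
    [0,0,0,0,0,0.01,0],
    [0,0,0,0,0,0.01,0],
    [0,0,0,0,0,0.009,0],
    [0,0,0,0,0,0,0],
    [0,0,0,0,0,0,0]
  ]
}}

```text
time_s: 9.05
tcp_pos: [547.0, -33.6, 70.3]
tcp_rot: [180.0, -0.0, 3.4]
force: [0.0, 0.1, -2.1]
width: 22.7
grip_force: 79.4
```

Emit:
{"op": "servo_tool", "data": {
  "targets": [
    [0,0,0,-0.003,0,0,0],
    [0,0,0,-0.003,0,0,0],
    [0,0,0,-0.003,0,0,0],
    [0,0,0,-0.003,0,0,0],
    [0,0,0,-0.003,0,0,0],
    [0,0,0,-0.003,0,0,0],
    [0,0,0,-0.003,0,0,0]
  ]
}}

```text
time_s: 9.93
tcp_pos: [526.6, -35.1, 70.5]
tcp_rot: [180.0, -0.1, 3.4]
force: [3.6, -0.2, -4.5]
width: 23.0
grip_force: 79.2
```

Emit:
{"op": "servo_tool", "data": {
  "targets": [
    [0,0,0,-0.004,0,0,0],
    [0,0,0,-0.005,0,0,0],
    [0,0,0,-0.005,0,0,0],
    [0,0,0,-0.005,0,0,0],
    [0,0,0,-0.005,0,0,0],
    [0,0,0,-0.005,0,0,0],
    [0,0,0,-0.005,0,0,0],
    [0,0,0,-0.005,0,0,0],
    [0,0,0,-0.005,0,0,0],
    [0,0,0,-0.005,0,0,0],
    [0,0,0,-0.005,0,0,0],
    [0,0,0,-0.005,0,0,0],
    [0,0,0,-0.004,0,0,0],
    [0,0,0,-0.002,0,0,0]
  ]
}}

```text
time_s: 11.68
tcp_pos: [460.8, -38.7, 70.4]
tcp_rot: [-180.0, -0.0, 3.4]
force: [3.4, 0.2, -4.2]
width: 22.8
grip_force: 79.3
```

Run:
```python
from h import *
T=snapshot("top");S=snapshot("side")
s=status.get_state();print(s["force"],s["tcp_pos"])
o=np.zeros((600,800,3),np.uint8)
o[:,:400]=cv2.resize(T["pixels"][90:210,340:420],(400,600),interpolation=cv2.INTER_CUBIC)
o[:400,400:]=cv2.resize(S["pixels"][140:240,240:340],(400,400),interpolation=cv2.INTER_CUBIC)
cv2.imwrite("pics/pull.png",cv2.convertScaleAbs(o,alpha=1.5)[:,:,::-1])
```

```text
[ 2.36094342 -0.3768227  -0.88544331] [460.57894516 -38.66907678  70.26185803]
```

View pics/pull.png

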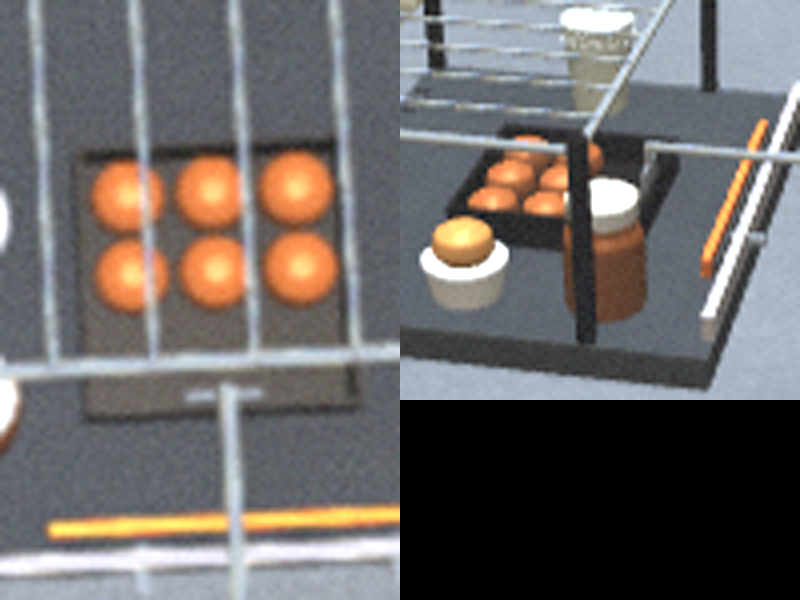

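The picture shows the tray moved and square. Its lip is at about top row 170 and the bumper's far edge at about row 192, a gap of 50 to 60 mm. The jar and dish are clear.

Emit:
{"op": "servo_tool", "data": {
  "targets": [
    [0,0,0,-0.004,0,0,0],
    [0,0,0,-0.005,0,0,0],
    [0,0,0,-0.005,0,0,0],
    [0,0,0,-0.005,0,0,0],
    [0,0,0,-0.005,0,0,0],
    [0,0,0,-0.005,0,0,0],
    [0,0,0,-0.004,0,0,0],
    [0,0,0,-0.002,0,0,0],
    [0,0,0,-0.001,0,0,0],
    [0,0,0,-0.001,0,0,0]
  ]
}}

```text
time_s: 13.02
tcp_pos: [424.1, -40.9, 70.3]
tcp_rot: [180.0, -0.0, 3.4]
force: [5.6, 0.7, -2.4]
width: 22.8
grip_force: 79.3
```

Emit:
{"op": "servo_tool", "data": {
  "targets": [
    [0,0,0,-0.001,0,0,0],
    [0,0,0,-0.001,0,0,0]
  ]
}}

```text
time_s: 13.28
tcp_pos: [422.1, -41.0, 70.3]
tcp_rot: [180.0, -0.0, 3.4]
force: [3.5, 0.4, -3.2]
width: 22.7
grip_force: 79.3
```

Emit:
{"op": "servo_tool", "data": {
  "targets": [
    [0,0,0,-0.001,0,0,0],
    [0,0,0,-0.001,0,0,0]
  ]
}}

```text
time_s: 13.52
tcp_pos: [420.1, -41.1, 70.3]
tcp_rot: [180.0, -0.0, 3.4]
force: [3.8, -0.1, -2.4]
width: 22.9
grip_force: 79.3
```

Run:
```python
from h import *
T=snapshot("top")
p=T["pixels"].astype(int)
print([tuple(p[v,372]) for v in range(176,200)])
s=status.get_state();print(s["force"],s["tcp_pos"])
```

```text
[(np.int64(75), np.int64(71), np.int64(68)), (np.int64(71), np.int64(66), np.int64(63)), (np.int64(72), np.int64(67), np.int64(64)), (np.int64(68), np.int64(67), np.int64(60)), (np.int64(76), np.int64(72), np.int64(70)), (np.int64(71), np.int64(68), np.int64(64)), (np.int64(72), np.int64(68), np.int64(66)), (np.int64(76), np.int64(71), np.int64(70)), (np.int64(73), np.int64(70), np.int64(68)), (np.int64(75), np.int64(71), np.int64(69)), (np.int64(73), np.int64(69), np.int64(65)), (np.int64(62), np.int64(58), np.int64(55)), (np.int64(48), np.int64(48), np.int64(50)), (np.int64(65), np.int64(66), np.int64(69)), (np.int64(64), np.int64(66), np.int64(72)), (np.int64(67), np.int64(65), np.int64(70)), (np.int64(74), np.int64(70), np.int64(69)), (np.int64(126), np.int64(106), np.int64(64)), (np.int64(197), np.int64(161), np.int64(79)), (np.int64(198), np.int64(153), np.int64(74)), (np.int64(149), np.int64(98), np.int64(62)), (np.int64(83), np.int64(62), np.int64(63)), (np.int64(68), np.int64(70), np.int64(74)), (np.int64(109), np.int64(107), np.int64(114))]
[ 4.34643355  0.07363545 -2.15350566] [419.87046285 -41.06610281  70.25289725]
```

Emit:
{"op": "servo_tool", "data": {
  "targets": [
    [0,0,0,-0.001,0,0,0],
    [0,0,0,-0.001,0,0,0],
    [0,0,0,-0.001,0,0,0],
    [0,0,0,-0.001,0,0,0]
  ]
}}

```text
time_s: 14.08
tcp_pos: [416.0, -41.3, 70.3]
tcp_rot: [-180.0, -0.0, 3.4]
force: [3.3, 0.4, -2.8]
width: 23.1
grip_force: 79.3
```

Emit:
{"op": "servo_tool", "data": {
  "targets": [
    [0,0,0,-0.001,0,0,0],
    [0,0,0,-0.001,0,0,0]
  ]
}}

```text
time_s: 14.32
tcp_pos: [414.0, -41.4, 70.3]
tcp_rot: [180.0, -0.0, 3.4]
force: [4.4, 0.2, -2.6]
width: 23.1
grip_force: 79.3
```

Emit:
{"op": "servo_tool", "data": {
  "targets": [
    [0,0,0,-0.001,0,0,0]
  ]
}}

```text
time_s: 14.45
tcp_pos: [413.0, -41.5, 70.3]
tcp_rot: [180.0, -0.0, 3.4]
force: [4.1, 0.5, -2.8]
width: 22.7
grip_force: 79.3
```

Emit:
{"op": "servo_tool", "data": {
  "targets": [
    [0,0,0,-0.001,0,0,0]
  ]
}}

```text
time_s: 14.58
tcp_pos: [412.0, -41.5, 70.3]
tcp_rot: [-180.0, 0.0, 3.4]
force: [3.1, 0.3, -3.0]
width: 23.0
grip_force: 79.3
```

Not there yet. I'll keep going one row at a time; each 1 mm of contact adds 2.5 N to the roughly 3.7 N of drag.

Emit:
{"op": "servo_tool", "data": {
  "targets": [
    [0,0,0,-0.001,0,0,0]
  ]
}}

```text
time_s: 14.7
tcp_pos: [411.0, -41.6, 70.3]
tcp_rot: [-180.0, -0.0, 3.4]
force: [3.9, 1.1, -3.5]
width: 23.1
grip_force: 79.3
```

Emit:
{"op": "servo_tool", "data": {
  "targets": [
    [0,0,0,-0.001,0,0,0]
  ]
}}

```text
time_s: 14.82
tcp_pos: [410.0, -41.7, 70.3]
tcp_rot: [180.0, 0.0, 3.4]
force: [4.3, -0.7, -3.7]
width: 23.1
grip_force: 79.3
```

Emit:
{"op": "servo_tool", "data": {
  "targets": [
    [0,0,0,-0.0005,0,0,0]
  ]
}}

```text
time_s: 14.95
tcp_pos: [409.5, -41.7, 70.3]
tcp_rot: [-180.0, 0.0, 3.4]
force: [4.2, 0.1, -3.2]
width: 23.0
grip_force: 79.3
```

Emit:
{"op": "servo_tool", "data": {
  "targets": [
    [0,0,0,-0.001,0,0,0]
  ]
}}

```text
time_s: 15.08
tcp_pos: [408.6, -41.8, 70.3]
tcp_rot: [-180.0, -0.0, 3.4]
force: [3.7, 0.8, -3.1]
width: 23.3
grip_force: 79.3
```

Emit:
{"op": "servo_tool", "data": {
  "targets": [
    [0,0,0,-0.001,0,0,0]
  ]
}}

```text
time_s: 15.2
tcp_pos: [407.5, -41.8, 70.3]
tcp_rot: [-180.0, 0.0, 3.4]
force: [3.0, 0.9, -3.1]
width: 22.5
grip_force: 79.3
```

Emit:
{"op": "servo_tool", "data": {
  "targets": [
    [0,0,0,-0.001,0,0,0]
  ]
}}

```text
time_s: 15.32
tcp_pos: [406.6, -41.9, 70.3]
tcp_rot: [180.0, -0.0, 3.4]
force: [4.1, -1.1, -3.5]
width: 23.1
grip_force: 79.3
```

Emit:
{"op": "servo_tool", "data": {
  "targets": [
    [0,0,0,-0.001,0,0,0]
  ]
}}

```text
time_s: 15.45
tcp_pos: [405.6, -41.9, 70.3]
tcp_rot: [180.0, -0.0, 3.4]
force: [3.6, -0.2, -3.3]
width: 22.8
grip_force: 79.3
```

Run:
```python
from h import *
T=snapshot("top")
p=T["pixels"].astype(int)
for u in (362,372,402):print([int(p[v,u-1:u+2,0].mean()) for v in range(184,200)])
for i in range(4):
  snapshot("top"); s=status.get_state();print(s["force"].round(1),s["tcp_pos"].round(1))
```

```text
[74, 76, 74, 71, 75, 75, 75, 73, 74, 110, 173, 202, 184, 108, 59, 78]
[74, 75, 73, 74, 74, 74, 75, 72, 75, 124, 195, 197, 147, 82, 67, 109]
[69, 72, 72, 71, 72, 71, 72, 102, 162, 201, 183, 107, 58, 67, 110, 154]
[ 3.4 -0.1 -3.2] [405.3 -41.9  70.2]
[ 1.6 -0.6 -2.1] [405.4 -41.9  70.3]
[ 3.7  0.3 -1.7] [405.4 -41.9  70.2]
[ 3.  -0.5 -3.3] [405.4 -41.9  70.3]
```

The lip now meets the bumper's edge in the top view (row ~192.5), so contact is close.

Emit:
{"op": "servo_tool", "data": {
  "targets": [
    [0,0,0,-0.001,0,0,0]
  ]
}}

```text
time_s: 15.82
tcp_pos: [404.8, -42.0, 70.3]
tcp_rot: [180.0, -0.0, 3.4]
force: [4.4, 1.2, -2.7]
width: 22.9
grip_force: 79.3
```

Emit:
{"op": "servo_tool", "data": {
  "targets": [
    [0,0,0,-0.001,0,0,0]
  ]
}}

```text
time_s: 15.95
tcp_pos: [404.1, -42.1, 70.4]
tcp_rot: [180.0, -0.1, 3.4]
force: [5.8, 0.4, -4.1]
width: 22.8
grip_force: 79.2
```

Emit:
{"op": "servo_tool", "data": {
  "targets": [
    [0,0,0,-0.001,0,0,0]
  ]
}}

```text
time_s: 16.08
tcp_pos: [403.4, -42.2, 70.4]
tcp_rot: [180.0, -0.1, 3.4]
force: [6.5, 0.8, -5.1]
width: 22.9
grip_force: 79.1
```

Run:
```python
from h import *
F=[]
for i in range(6):
  T=snapshot("top"); s=status.get_state();F.append(np.r_[s["force"],s["tcp_pos"]])
print(np.mean(F,0).round(2))
p=T["pixels"].astype(int)
for u in (362,372,402):print([int(p[v,u-1:u+2,0].mean()) for v in range(184,200)])
```

```text
[ 6.1600e+00  2.0000e-01 -4.5200e+00  4.0332e+02 -4.2170e+01  7.0450e+01]
[73, 72, 77, 76, 78, 75, 76, 73, 73, 76, 124, 195, 201, 160, 92, 77]
[75, 73, 72, 75, 74, 75, 74, 75, 75, 102, 157, 200, 185, 105, 62, 109]
[72, 72, 71, 73, 72, 71, 68, 74, 126, 196, 206, 179, 104, 66, 109, 154]
```

Emit:
{"op": "servo_tool", "data": {
  "targets": [
    [0,0,0,-0.001,0,0,0],
    [0,0,0,0,0,0,0],
    [0,0,0,0,0,0,0]
  ]
}}

```text
time_s: 16.75
tcp_pos: [402.7, -42.2, 70.5]
tcp_rot: [180.0, -0.1, 3.4]
force: [7.4, 1.2, -4.7]
width: 23.1
grip_force: 79.0
```

Run:
```python
from h import *
F=[]
for i in range(6):
  T=snapshot("top"); s=status.get_state();F.append(np.r_[s["force"],s["tcp_pos"]])
print(np.mean(F,0).round(2))
```

```text
[ 7.3300e+00  2.5000e-01 -5.3500e+00  4.0268e+02 -4.2240e+01  7.0500e+01]
```

Emit:
{"op": "servo_tool", "data": {
  "targets": [
    [0,0,0,0.001,0,0,0],
    [0,0,0,0.001,0,0,0],
    [0,0,0,0.001,0,0,0],
    [0,0,0,0.002,0,0,0],
    [0,0,0,0.002,0,0,0],
    [0,0,0,0.002,0,0,0],
    [0,0,0,0.002,0,0,0],
    [0,0,0,0,0,0,0]
  ]
}}

```text
time_s: 18.05
tcp_pos: [412.8, -41.5, 70.3]
tcp_rot: [180.0, 0.0, 3.4]
force: [0.1, 0.5, -2.2]
width: 22.8
grip_force: 79.4
```

Run:
```python
from h import *
F=[]
for i in range(4):
  T=snapshot("top"); s=status.get_state();F.append(np.r_[s["force"],s["tcp_pos"]])
print(np.mean(F,0).round(2))
p=T["pixels"].astype(int)
for u in (362,372,402):print([int(p[v,u-1:u+2,0].mean()) for v in range(184,200)])
```

```text
[-1.1000e-01  2.9000e-01 -2.3200e+00  4.1254e+02 -4.1480e+01  7.0260e+01]
[74, 73, 75, 74, 74, 74, 77, 73, 74, 76, 126, 195, 198, 156, 89, 76]
[74, 74, 71, 76, 76, 77, 74, 71, 77, 105, 163, 200, 185, 102, 64, 109]
[68, 69, 72, 74, 71, 73, 70, 73, 125, 195, 204, 171, 97, 67, 108, 156]
```

Emit:
{"op": "servo_tool", "data": {
  "targets": [
    [0,0,0,0,0,-0.015,0],
    [0,0,0,0,0,-0.027,0],
    [0,0,0,0,0,-0.035,0],
    [0,0,0,0,0,-0.025,0],
    [0,0,0,-0.0327,0,0,0],
    [0,0,0,0.00785,-0.0436,0,0],
    [0,0,0,0.00785,-0.0436,0,0],
    [0,0,0,0.00785,-0.0436,0,0],
    [0,0,0,0.00785,-0.0436,0,0],
    [0,0,0,0.00785,-0.0436,0,0],
    [0,0,0,0.00785,-0.0436,0,0],
    [0,0,0,0.00785,-0.0436,0,0],
    [0,0,0,0.00785,-0.0436,0,0],
    [0,0,-0.1152,0,0,0,0],
    [0,0,-0.1152,0,0,0,0],
    [0,0,-0.1152,0,0,0,0],
    [0,0,-0.1152,0,0,0,0],
    [0,0,0,0,0,0,0],
    [0,0,0,0,0,0,0]
  ]
}}

```text
time_s: 20.62
tcp_pos: [421.9, 308.4, 172.1]
tcp_rot: [-180.0, 0.0, 29.7]
force: [0.3, 0.5, -2.2]
width: 23.2
grip_force: 79.7
```

Run:
```python
from h import *
F=[]
for i in range(6):
  T=snapshot("top"); s=status.get_state();F.append(np.r_[s["force"],s["tcp_pos"],s["tcp_rot"]])
S=snapshot("side")
print(np.mean(F,0).round(2))
y=np.radians(29.8);d=np.array([422.3,308.8])-np.mean(F,0)[3:5]
print("tool shift",d[0]*np.cos(y)+d[1]*np.sin(y),d[0]*np.sin(y)-d[1]*np.cos(y))
o=np.zeros((600,800,3),np.uint8)
o[:,:400]=cv2.resize(T["pixels"][90:210,340:420],(400,600),interpolation=cv2.INTER_CUBIC)
o[:,400:]=cv2.resize(S["pixels"][140:290,260:360],(400,600),interpolation=cv2.INTER_CUBIC)
cv2.imwrite("pics/back.png",cv2.convertScaleAbs(o,alpha=1.4)[:,:,::-1])
```

```text
[-0.0000e+00 -2.7000e-01 -2.5900e+00  4.2204e+02  3.0841e+02  1.7225e+02
 -1.2000e+02  1.0000e-02  2.9740e+01]
tool shift 0.4164559379177577 -0.20945475179894116
```

View pics/back.png

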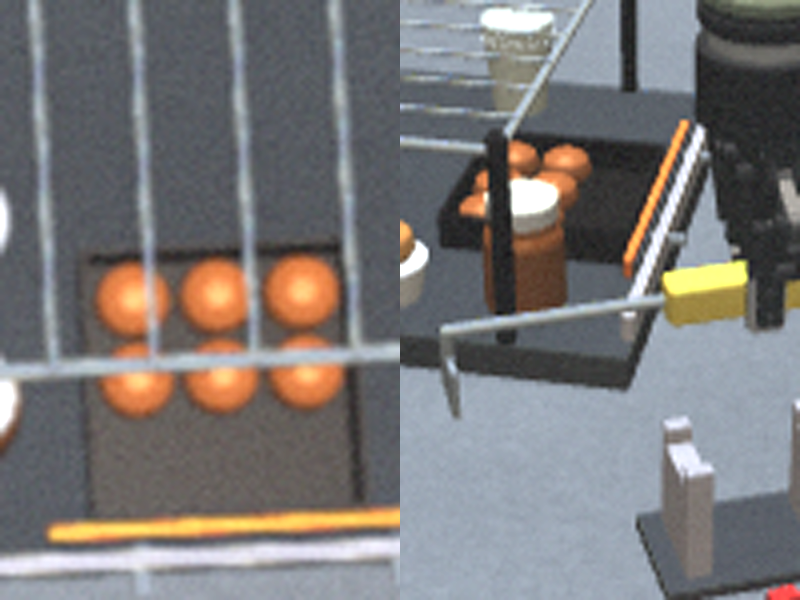

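The picture shows the tray square and touching the bumper (row ~193), the hook level above its stand, and the jar, dish and cups in place. Lowering the hook into the stand.

Emit:
{"op": "servo_tool", "data": {
  "targets": [
    [0,0,0,0.0004,0,0.035,0],
    [0,0,0,0,0,0.035,0],
    [0,0,0,0,0,0.02,0],
    [0,0,0,0,0,0.008,0],
    [0,0,0,0,0,0.004,0],
    [0,0,0,0,0,0,0]
  ]
}}

```text
time_s: 21.72
tcp_pos: [423.1, 309.0, 71.0]
tcp_rot: [180.0, -0.1, 29.8]
force: [0.4, 1.1, -2.5]
width: 22.7
grip_force: 79.8
```

Emit:
{"op": "servo_tool", "data": {
  "targets": [
    [0,0,0,0,0,0.001,0],
    [0,0,0,0,0,0.001,0],
    [0,0,0,0,0,0,0]
  ]
}}

```text
time_s: 22.1
tcp_pos: [422.5, 308.7, 68.5]
tcp_rot: [180.0, -0.0, 29.8]
force: [-0.2, -0.7, -2.3]
width: 23.0
grip_force: 79.8
```

Emit:
{"op": "servo_tool", "data": {
  "targets": [
    [0,0,0,0,0,0.0007,0],
    [0,0,0,0,0,0,0]
  ]
}}

```text
time_s: 22.35
tcp_pos: [422.6, 308.7, 68.0]
tcp_rot: [180.0, -0.0, 29.8]
force: [-0.7, -1.6, 0.4]
width: 23.4
grip_force: 80.4
```

Emit:
{"op": "servo_tool", "data": {
  "targets": [
    [0,0,0,0,0,0.0005,0],
    [0,0,0,0,0,0,0]
  ]
}}

```text
time_s: 22.6
tcp_pos: [422.6, 308.7, 67.9]
tcp_rot: [180.0, -0.0, 29.8]
force: [-2.6, -1.3, 5.4]
width: 23.0
grip_force: 80.8
```

Seated. Opening and lifting away.

Emit:
{"op": "servo_tool", "data": {
  "targets": [
    [0,0,0,0,0,0,0.03],
    [0,0,0,0,0,0,0.04],
    [0,0,0,0,0,0,0.085],
    [0,0,0,0,0,0,0.085],
    [0,0,0,0,0,0,0.085],
    [0,0,0,0,0,0,0.085],
    [0,0,0,0,0,0,0.085],
    [0,0,0,0,0,-0.02,0.085],
    [0,0,0,0,0,-0.04,0.085],
    [0,0,0,0,0,-0.05,0.085],
    [0,0,0,0,0,-0.05,0.085],
    [0,0,0,-0.05,0,0,0.085],
    [0,0,0,0,0,0,0.085],
    [0,0,0,0,0,0,0.085]
  ]
}}

```text
time_s: 24.35
tcp_pos: [379.2, 283.9, 227.2]
tcp_rot: [180.0, -0.1, 29.8]
force: [0.1, 0.7, 0.0]
width: 85.0
grip_force: 0.0
```

Run:
```python
from h import *
T=snapshot("top");S=snapshot("side")
print("handle side",rect(S,mask(S,(22,120,100),(34,255,255),(300,230,390,270)),95))
p=T["pixels"].astype(int)
for u in (362,372,402):print([int(p[v,u-1:u+2,0].mean()) for v in range(184,200)])
o=np.zeros((600,800,3),np.uint8)
o[:,:400]=cv2.resize(T["pixels"][90:210,340:420],(400,600),interpolation=cv2.INTER_CUBIC)
o[:,400:]=cv2.resize(S["pixels"][140:290,265:385],(400,600)) 
cv2.imwrite("pics/end.png",cv2.convertScaleAbs(o,alpha=1.4)[:,:,::-1])
```

```text
handle side (array([420.2, 316.9]), array([114.9,  49.2]), 29.7, array([420.9, 316.9], dtype=float32), 526)
[74, 77, 76, 72, 75, 74, 76, 74, 71, 76, 125, 195, 199, 158, 89, 77]
[74, 75, 73, 72, 76, 75, 76, 72, 78, 107, 164, 200, 185, 104, 63, 106]
[74, 72, 71, 72, 72, 71, 70, 74, 125, 197, 204, 172, 96, 65, 108, 155]
```

View pics/end.png

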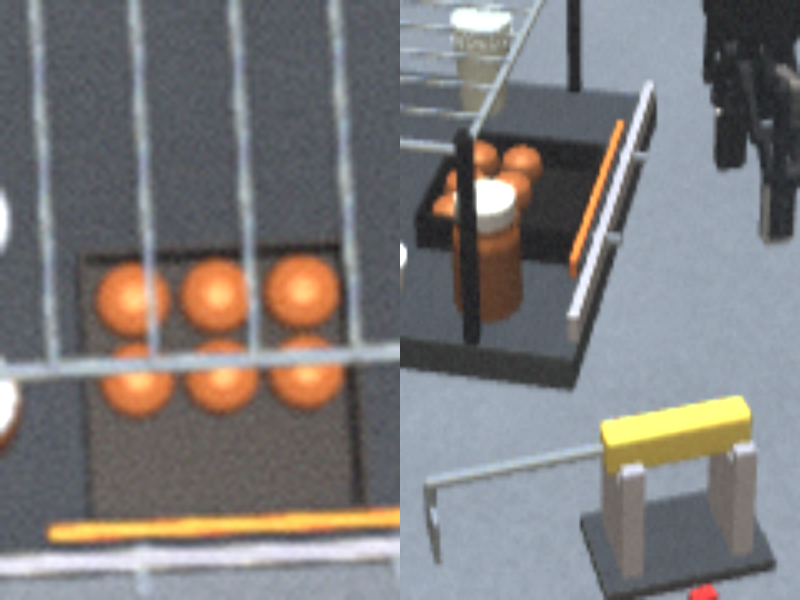

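The picture shows the hook back in its stand, within 2 mm of where it started, and the gripper clear. The tray is against the bumper, which is still compressed: its edge rows have not changed since I unloaded the hook.

```bash
python3 -c "from station import workorder; print(workorder.sign_off())"
```

```text
the job is handed in; nothing more can be done
None
```

The tray is drawn square and snug against the bumper, the hook is back on its stand and released, the cups, jar and dish look undisturbed, and the job is handed in; the sign-off returned no verdict.

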